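# Shut and lock the plinth's battery panel

## Task

Push the access panel of the steel plinth fully shut with a fingertip, then set a fingertip in the slot of its brass quarter-turn fastener and turn it clockwise, seen from above, to its stop so that the panel is locked. Leave the fastener unturned until the panel is down, do not lift the panel any further open, and neither move nor pick up the loose pieces standing round the plinth. Finish with the hand clear of everything.

Things in the scene. Friction and masses are not known exactly. Their poses are not given: they have to be found in the camera images.
- plinth: Low dark-steel base fixed to the bench, 80 mm high. Origin on the bench surface; x points towards the panel's hinge, z up; it spans x -130 to 190, y -145 to 145 mm. Hinge line: parallel to y at x = 110, z = 83 mm. A fixed bent tube 18 mm thick stands at x = 155, y = 95 mm, up to 230 mm high.
- panel (a joint): Opening of the grey access panel (230 mm from hinge to free edge, 260 wide, 6 thick, 0.6 kg): 0 = shut, hard stop, flat, upper face 86 mm above the bench; grows as the free edge, nearest the robot, rises. Starts at 0.35 to 0.8 rad. Stiff hinge, stays where left; pushing down 130 mm from the hinge takes about 2 to 8 N.
- panel_push (a point): A clear spot on the panel's upper face for pushing it shut: 140 mm from the hinge line and 95 mm to the -y side of the panel's middle (38 mm beyond the fastener's collar). Its z axis is the panel's outward normal, x points to the hinge.
- cam (a joint): Angle of the quarter-turn fastener: 0 = open, slot parallel to the hinge; 1.571 = locked, hard stop, slot at right angles to the hinge. Grows clockwise seen from above. Starts at 0 to 0.35 rad. Turns with light friction (about 0.06 to 0.1 N m) and stays where it is left.
- cam_slot (a point): Centre of the round brass head (93 mm across), on its axis, level with its top: 14 mm above the panel face, 100 mm above the bench when shut, 145 mm from the hinge, at mid-width. It turns flush inside a fixed collar 114 mm across. Slot right across the head: 30 mm wide, 96 long, 12 deep, dark flat floor, closed at the ends by the collar. y lies along the slot and turns with it; z outward.
- disc_stand: Loose dark-steel model: round plate 90 mm across on a thin post and foot, 66 mm high, origin under its centre. To be left alone.
- tube: Loose upright piece of bright steel tube, 40 mm across, 90 mm high, origin under its centre. To be left alone.
- weight: Loose brass weight with a knob, 52 mm across, 62 mm high, origin under its centre. To be left alone.

How it is judged (in metres and radians):
On the way, in this order (a step that is already met when the one before it is completed fails the run):
1. the panel is pushed fully shut, with the fastener not yet turned (value of joint panel below 0.03 rad and value of joint cam below 0.6 rad), for 0.2 s.
2. the fastener is turned clockwise to its stop while the panel is shut (value of joint cam above 1.43 rad and value of joint panel below 0.03 rad), for 0.2 s.
At the end, for the whole second after the job is handed in: The panel lies shut (within 0.03 rad), the fastener stands within 0.14 rad of its locked stop and at rest, and the three loose pieces stand upright within 15 mm of where they were (all of step 2 and velocity of joint cam below 0.05 rad/s and distance of each of disc_stand, tube, weight from where it was at the start of the episode below 0.015 m and angle between each of disc_stand, tube, weight's own z axis and vertical below 0.2 rad); the robot touches nothing.
It fails at once if the fastener is turned (past 0.6 rad) while the panel is still open (over 0.06 rad) (value of joint cam above 0.6 rad and value of joint panel above 0.06 rad).
It fails at once if the panel is lifted further open (past 0.88 rad) (value of joint panel above 0.88 rad).
It fails at once if a loose piece is moved more than 15 mm, knocked over or picked up (distance of any of disc_stand, tube, weight from where it was at the start of the episode above 0.015 m or angle between any of disc_stand, tube, weight's own z axis and vertical above 0.5 rad).
It also fails if it takes over 51 s, if anything falls off the work surface, if the arm or the gripper's body presses on something with over 40 N, if the wrist force passes 120 N, or if a joint passes its speed limit or range.

## Robot

A 7-joint arm with a two-finger parallel gripper is mounted at the origin on the work surface. World frame = base frame: x ahead of the robot, y to its left, z up, the work surface at z = 0. Lengths are in mm, angles in rad, forces in N, time in s.
With the tool pointing down it reaches from about 400 to 900 mm from the base axis. Payload 5.5 kg.
Tool frame: the origin (TCP) lies on the centre line of the jaws, within the pads' length; the fingertips stand finger_overhang ahead of it and the grasp point (between the pads) lies 3 mm ahead of it (finger_overhang is the distance from the TCP to the fingertips, in mm); z points along the fingers, y is the direction in which the jaws open and shut (so a half turn about z gives the same grasp; the last joint's range is limited). The gripper opens to 85 mm and grips with 20 to 120 N. Pads are 22 mm wide; open, the fingers measure 114 mm over their backs; the gripper's body (76 mm by 85 mm) begins 54 mm behind the grasp point. The pads swing forward as they close: fully open they stand 13 mm farther back than shut.
Start: joints at [1.473, 0.501, -0.427, 1.55, 0.221, 1.138, -0.21], TCP at [229.497, -608.137, 253.31] pointing down, gripper open.
Joint ranges: [-2.88, 2.88], [-0.31, 2.03], [-1.54, 1.56], [0.2, 2.42], [-1.41, 4.55], [0.19, 2.02], [-2.57, 2.57]. Speed limits (rad/s): [2.57, 2.57, 3.14, 3.14, 3.14, 3.14, 3.14].

## Interface

Orientations are given as a rotation vector (axis times angle).
In Python, from rig import reach, move_linear, move_joints, grip, dwell, ik, get_image, calibration, PlanningError, finish_job, read_t, read_qpos, read_joint_vel, read_joint_torque, read_ee_pos, read_tool_rot, read_force, read_ft_torque, read_gripper_width, finger_overhang gives the robot as it stands. Calls block until the motion is done:
- reach(position, orientation): joint-space move of the TCP to a pose.
- move_linear(position, rotation=None, max_speed=150): straight line of the TCP; rotation=None keeps the orientation; max_speed is the mean speed in mm/s.
- move_joints(angles): joint-space move.
- grip(opening, strength=None): finger opening in mm; strength is the grip in N (None keeps the last); returns when the fingers have stopped.
- dwell(seconds).
- ik(position, orientation): joint angles nearest the present ones, or None.
- get_image(name): name is "scene" or "side" or "wrist"; returns the picture (420x560x3 uint8, red, green, blue); there is no depth.
- calibration(name): a dict with "vfov" (degrees; the focal length in pixels is half the picture's height over the tangent of half this angle, whatever the lens; pixels are square), "cx", "cy" (the principal point, pixels), "rvec" (rotation vector, rad) and "tvec" (3), from world to camera coordinates, as OpenCV has them; the wrist camera has in their place "mount" (4x4, takes a point from camera to tool coordinates, whose origin is the TCP and whose axes are the flange's). Camera axes: x right, y down, z forward; pixel columns grow to the right and rows downward; lengths in mm; the calibration is good to about 2 mm. A picture is of the moment at which its call begins: read the wrist's pose just before it. calibration takes no time and is no camera call.
A pose or a line that the arm cannot do raises PlanningError and nothing moves.
- finish_job(): hands the job in, once; it reports no verdict.
Readings, each from a call of its own:
- read_t(): time.
- read_qpos(): joint angles.
- read_joint_vel(): joint speeds.
- read_joint_torque(): joint torques, N m.
- read_ee_pos(): TCP position.
- read_tool_rot(): TCP orientation.
- read_force(): force on the tool from outside, world axes, zero at the start.
- read_ft_torque(): the same for the moment, N m.
- read_gripper_width(): finger opening in mm.
Only numpy, scipy, OpenCV 4.12 (cv2) and the standard library are available. Lean on these libraries where they do the work, as an engineer would, in place of code of your own. Each camera call takes 0.05 s, during which the arm holds its last target.

## Working session

There is one attempt and no reset: what is moved stays moved. The work goes in short steps, each a Python script; the robot and the scene stay as the last script left them, time stands still between calls to the robot, and variables do not carry over. Pictures are saved under pics/ and viewed, and the job is handed in when it is done.

```bash
mkdir -p pics; ls; python3 - <<'E'
from rig import *
import cv2, numpy as np
print(read_t(), read_ee_pos(), read_tool_rot(), finger_overhang if not callable(finger_overhang) else finger_overhang())
for n in ["scene","side","wrist"]:
    im=get_image(n); cv2.imwrite(f"pics/{n}0.png",im[:,:,::-1]); print(n,calibration(n))
E
```

```text
pics
0.0 [ 229.17009224 -607.56863376  252.25764992] [-3.08872535e+00 -5.63389375e-01  4.47974617e-04] 22.0
scene {'vfov': 57.53713657129919, 'cx': 283.0108843144886, 'cy': 211.77628552127322, 'rvec': array([ 1.52382748,  2.07951585, -0.78663876]), 'tvec': array([ 120.83778158, -342.41748045, 1221.56809387])}
side {'vfov': 52.072330405217485, 'cx': 290.95408713703955, 'cy': 201.7174200889432, 'rvec': array([ 1.03311106, -2.23585305,  1.21860184]), 'tvec': array([419.34345119, 286.63388036, 849.5821318 ])}
wrist {'vfov': 70.22184450126221, 'cx': 278.2135606089234, 'cy': 209.16744966689103, 'mount': array([[-1.80549912e-04, -9.56690709e-01, -2.91106259e-01,
         7.41659493e+01],
       [ 9.99999952e-01, -2.46431454e-04,  1.89651638e-04,
         8.08232604e-01],
       [-2.53175699e-04, -2.91106211e-01,  9.56690708e-01,
        -1.20682162e+02],
       [ 0.00000000e+00,  0.00000000e+00,  0.00000000e+00,
         1.00000000e+00]])}
```

View pics/scene0.png

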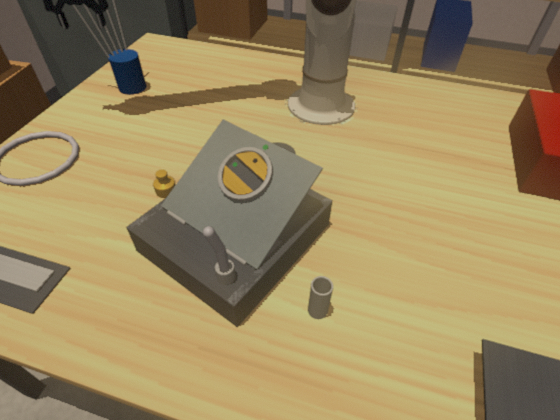

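View pics/side0.png

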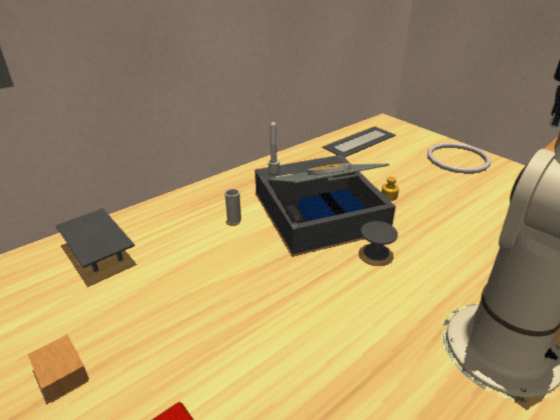

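View pics/wrist0.png

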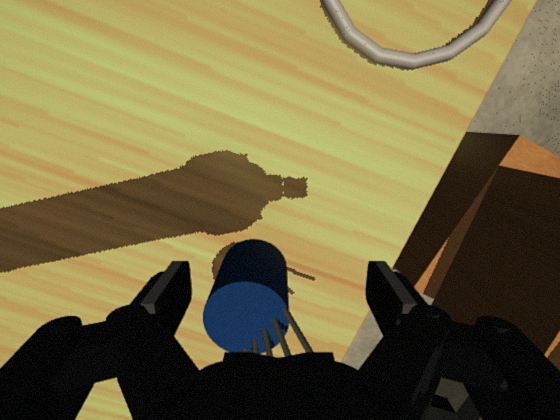

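```bash
python3 - <<'E'
import cv2
im=cv2.imread("pics/scene0.png")[110:330,110:350]
cv2.imwrite("pics/scene0z.png",cv2.resize(im,None,fx=2.7,fy=2.7,interpolation=cv2.INTER_CUBIC))
im=cv2.imread("pics/side0.png")[110:270,210:420]
cv2.imwrite("pics/side0z.png",cv2.resize(im,None,fx=3.5,fy=3.5,interpolation=cv2.INTER_CUBIC))
E
```

```text
(no output)
```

View pics/scene0z.png

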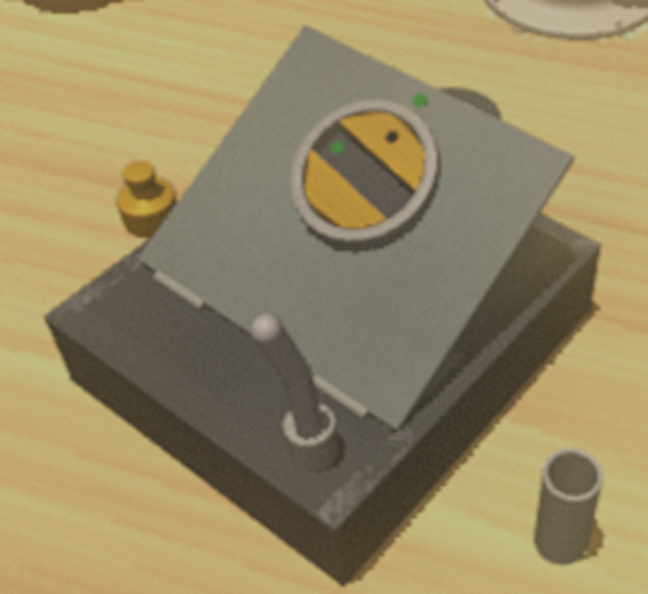

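View pics/side0z.png

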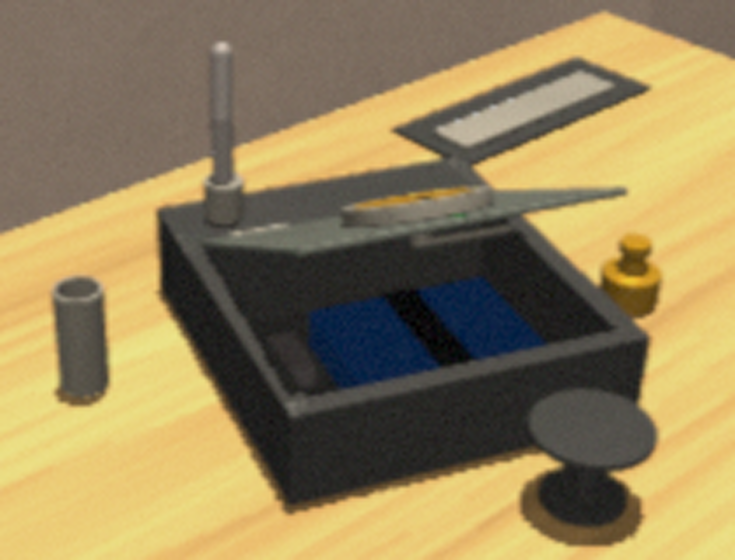

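```bash
cat > h.py <<'E'
import numpy as np, cv2
from scipy.spatial.transform import Rotation as R
from rig import *
def cam(n):
    c=calibration(n); f=210/np.tan(np.radians(c['vfov'])/2)
    if 'mount' in c:
        M=c['mount']; Rt=R.from_rotvec(read_tool_rot()).as_matrix(); p=np.array(read_ee_pos())
        return f,c['cx'],c['cy'],Rt@M[:3,:3],p+Rt@M[:3,3]
    Rw=R.from_rotvec(c['rvec']).as_matrix().T
    return f,c['cx'],c['cy'],Rw,-Rw@c['tvec']
def ray(C,u,v):
    f,cx,cy,Rw,o=C; d=Rw@np.array([(u-cx)/f,(v-cy)/f,1]); return o,d/np.linalg.norm(d)
def onz(C,u,v,z):
    o,d=ray(C,u,v); return o+d*(z-o[2])/d[2]
def tri(rs):
    A=sum(np.eye(3)-np.outer(d,d) for o,d in rs); b=sum((np.eye(3)-np.outer(d,d))@o for o,d in rs)
    return np.linalg.solve(A,b)
def proj(C,P):
    f,cx,cy,Rw,o=C; q=Rw.T@(np.array(P)-o); return np.array([cx+f*q[0]/q[2],cy+f*q[1]/q[2]])
E
python3 - <<'E'
from h import *
np.set_printoptions(precision=1,suppress=True)
S=cam('scene'); D=cam('side')
z=lambda p,s,o:(p[0]/s+o[0],p[1]/s+o[1])
a=[onz(S,*z(p,2.7,(110,110)),80)[:2] for p in [(48,318),(333,528),(598,247)]]
b=[onz(D,*z(p,3.5,(210,110)),80)[:2] for p in [(160,210),(292,412),(648,340)]]
print(np.array(a),np.array(b),[np.linalg.norm(a[i]-a[i+1]) for i in(0,1)],[np.linalg.norm(b[i]-b[i+1]) for i in(0,1)])
mod=np.array([[190,-145],[190,145],[-130,145],[190,145],[-130,145],[-130,-145]],float)
W=np.array(a+b)
mc=mod-mod.mean(0); wc=W-W.mean(0)
U,_,Vt=np.linalg.svd(mc.T@wc); Rm=Vt.T@np.diag([1,np.linalg.det(Vt.T@U.T)])@U.T
t=W.mean(0)-Rm@mod.mean(0); yaw=np.arctan2(Rm[1,0],Rm[0,0])
print('plinth',t,yaw); print((W-(mod@Rm.T+t)))
def loc(P): return np.r_[Rm.T@(np.array(P)[:2]-t),P[2]]
R3=np.eye(3);R3[:2,:2]=Rm
for p,y in [((305,27),-130),((573,158),130)]:
    o,d=ray(S,*z(p,2.7,(110,110))); ol=loc(o); dl=R3.T@d
    P=ol+dl*(y-ol[1])/dl[1]; print('free',P,np.hypot(P[0]-110,P[2]-83),np.arctan2(P[2]-83,110-P[0]))
for p in [(140,262),(400,430)]:print('hinge',loc(onz(S,*z(p,2.7,(110,110)),86)))
# loose: coarse
print('tube',loc(onz(S,*z((573,475),2.7,(110,110)),90)),onz(D,*z((79,292),3.5,(210,110)),90))
print('weight',onz(S,*z((140,168),2.7,(110,110)),62),onz(D,*z((635,242),3.5,(210,110)),62))
print('disc',onz(D,*z((593,430),3.5,(210,110)),66))
E
```

```text
[[ 686.9 -240.4]
 [ 782.3   24.2]
 [ 488.6  131.4]] [[ 773.7   27.4]
 [ 483.6  130.4]
 [ 381.2 -131.4]] [np.float64(281.20086429354956), np.float64(312.6339283640997)] [np.float64(307.84942048931464), np.float64(281.16008443479654)]
plinth [554.7 -44.9] -0.3489124089849525
[[ 3.3  5.7]
 [-0.5 -2.2]
 [ 6.5 -4.4]
 [-9.1  1. ]
 [ 1.5 -5.4]
 [-1.7  5.3]]
free [ -90.4 -130.   186.7] 225.61452620528968 0.47766638443510023
free [-86.7 130.  191.1] 224.49819828468583 0.5025136842821399
hinge [ 114.8 -123.6   86. ]
hinge [110.7 131.9  86. ]
tube [ 70.7 244.3  90. ] [694.4 163.2  90. ]
weight [ 502.3 -271.7   62. ] [ 497.5 -267.6   62. ]
disc [346.9 -29.1  66. ]
```

```bash
cat >> h.py <<'E'
T0=np.array([554.7,-44.9]); YAW=-0.349
def wl(p,T=T0,yaw=YAW):
    c,s=np.cos(yaw),np.sin(yaw); return np.array([T[0]+c*p[0]-s*p[1],T[1]+s*p[0]+c*p[1],p[2]])
def down(psi):  # tool z down, tool x at world angle psi
    x=np.array([np.cos(psi),np.sin(psi),0]); z=np.array([0,0,-1.]); return R.from_matrix(np.c_[x,np.cross(z,x),z]).as_rotvec()
E
python3 - <<'E'
from h import *
np.set_printoptions(precision=2,suppress=True)
print('psi now',R.from_rotvec(read_tool_rot()).as_matrix()[:,0])
for base in (0,np.pi):
  for c in (-.1,0.3,.6,.9,1.2,1.7):
    psi=YAW-c+base; psi=(psi+np.pi)%(2*np.pi)-np.pi
    print(base,c,psi,ik(wl((-35,0,130)),down(psi)),ik(wl((-14,-95,300)),down(psi)) is not None)
E
```

```text
psi now [0.94 0.35 0.  ]
0 -0.1 -0.2490000000000001 [ 0.56  0.5  -0.67  1.96  0.42  0.82 -2.17] True
0 0.3 -0.649 [ 0.48  0.47 -0.58  1.97  0.35  0.8  -2.52] True
0 0.6 -0.9489999999999998 [-0.53  0.49  0.68  2.   -0.43  0.8  -2.12] True
0 0.9 -1.249 [-0.69  0.57  0.91  2.   -0.6   0.86 -2.27] True
0 1.2 -1.549 [-0.72  0.59  0.95  2.   -0.64  0.87 -2.54] True
0 1.7 -2.049 [ 0.94  0.86 -1.3   1.95  0.94  1.13  1.9 ] True
3.141592653589793 -0.1 2.8925926535897926 [ 0.77  0.61 -0.97  1.96  0.64  0.92  0.79] True
3.141592653589793 0.3 2.492592653589793 [ 0.78  0.63 -0.99  1.96  0.66  0.93  0.37] True
3.141592653589793 0.6 2.1925926535897933 [ 0.76  0.61 -0.96  1.96  0.63  0.91  0.09] True
3.141592653589793 0.9 1.8925926535897926 [ 0.74  0.59 -0.92  1.96  0.61  0.9  -0.18] True
3.141592653589793 1.2 1.5925926535897936 [ 0.71  0.58 -0.89  1.96  0.58  0.88 -0.46] True
3.141592653589793 1.7 1.0925926535897936 [ 0.67  0.55 -0.83  1.96  0.54  0.86 -0.93] True
```

```bash
python3 - <<'E'
from h import *
np.set_printoptions(precision=2,suppress=True)
grip(0)
reach(wl((-14,-95,300)),down(YAW+np.pi))
print(read_t(),read_ee_pos(),read_force(),read_gripper_width())
C=cam('wrist'); im=get_image('wrist'); cv2.imwrite('pics/w1.png',im[:,:,::-1])
im=get_image('side'); cv2.imwrite('pics/s1.png',im[:,:,::-1])
E
```

```text
2.925 [ 508.93 -130.64  299.78] [-0.64 -0.75  1.09] 0.249910140376461
```

View pics/w1.png

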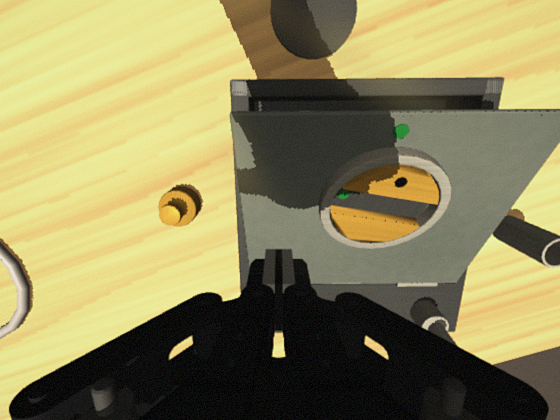

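View pics/s1.png

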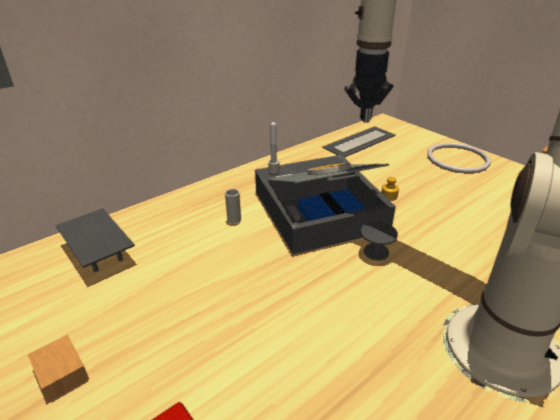

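```bash
python3 - <<'E'
from h import *
np.set_printoptions(precision=2,suppress=True)
r=down(YAW+np.pi)
for a in (.6,.5,.4,.3,.2,.1,.04,0,-.015):
    p=wl((110-140*np.cos(a),-95,83+140*np.sin(a)+3*np.cos(a)+22))
    move_linear(p,r,60); F=read_force(); print(a,read_t(),read_ee_pos(),F)
    if F[2]>25: break
dwell(.3); print(read_ee_pos(),read_force())
im=get_image('side'); cv2.imwrite('pics/s2.png',im[:,:,::-1])
E
```

```text
0.6 5.075 [ 517.19 -132.33  186.83] [ 0.02  0.15 -0.12]
0.5 5.4583 [ 509.43 -129.67  174.28] [-0.86  0.13 -0.22]
0.4 5.8417 [ 503.72 -127.54  161.75] [-0.97  0.03  0.37]
0.3 6.225 [ 499.29 -125.91  148.73] [ 0.27 -0.61  0.67]
0.2 6.6083 [ 496.03 -124.71  135.16] [ 0.54 -0.13  0.81]
0.1 6.9917 [ 494.18 -124.07  121.41] [-0.16 -0.17  0.06]
0.04 7.2833 [ 493.77 -123.87  113.12] [-0.47  0.26  0.33]
0 7.5333 [ 494.44 -123.86  108.11] [1.   0.29 2.7 ]
-0.015 7.7833 [ 494.54 -123.83  107.91] [-8.19  0.84 25.15]
[ 494.56 -123.83  107.92] [-7.06  1.08 24.99]
```

View pics/s2.png

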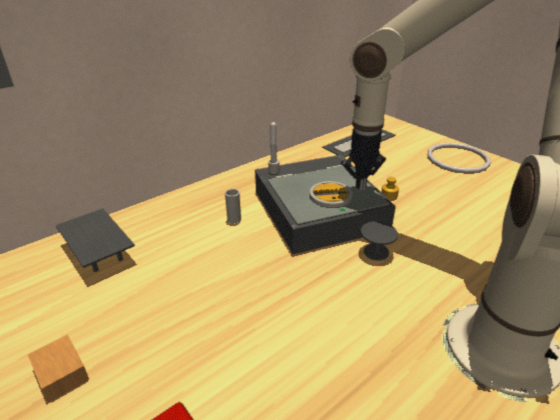

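```bash
python3 - <<'E'
from h import *
np.set_printoptions(precision=4,suppress=True)
r=down(YAW+np.pi)
move_linear(wl((-30,-95,180)),r,100)
move_linear(wl((10,0,260)),r,120)
dwell(.2)
C=cam('wrist'); im=get_image('wrist'); cv2.imwrite('pics/w3.png',im[:,:,::-1])
np.savez('w3.npz',*[np.array(c) for c in C]); print(read_t(),read_ee_pos(),read_force())
S=get_image('scene'); cv2.imwrite('pics/sc3.png',S[:,:,::-1])
E
```

```text
10.5083 [563.7649 -48.8331 259.7134] [-0.1569 -0.1361 -0.5206]
```

View pics/w3.png

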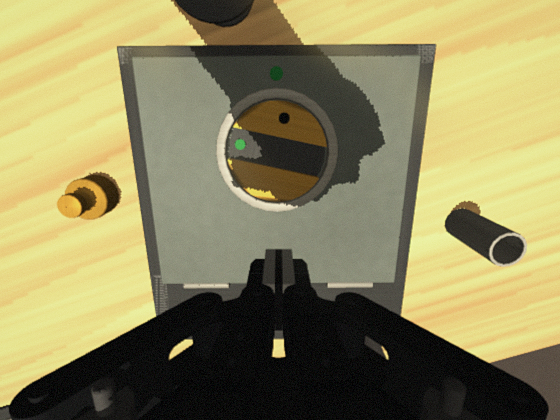

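View pics/sc3.png

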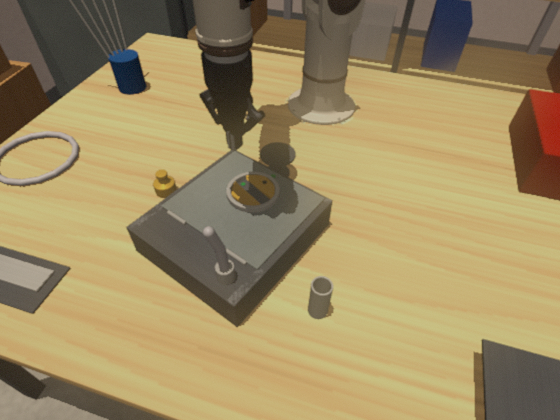

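```bash
python3 - <<'E'
from h import *
np.set_printoptions(precision=4,suppress=True)
d=np.load('w3.npz'); C=(float(d['arr_0']),float(d['arr_1']),float(d['arr_2']),d['arr_3'],d['arr_4'])
im=cv2.imread('pics/w3.png')
hsv=cv2.cvtColor(cv2.GaussianBlur(im,(3,3),0),cv2.COLOR_BGR2HSV)
m=((hsv[...,0]>8)&(hsv[...,0]<32)&(hsv[...,1]>150)).astype(np.uint8)
m[:85]=0;m[205:]=0;m[:,:222]=0;m[:,333:]=0
n,l,st,ce=cv2.connectedComponentsWithStats(m)
for i in range(n):
    if st[i,4]>20: print(i,st[i],ce[i])
vis=im.copy(); vis[m>0]=(255,0,255)
cv2.imwrite('pics/m3.png',cv2.resize(vis[70:230,190:360],None,fx=4.5,fy=3.7*1,interpolation=cv2.INTER_NEAREST))
cv2.imwrite('pics/m3b.png',cv2.resize(cv2.convertScaleAbs(im[70:230,190:360],alpha=1.5),None,fx=4,fy=3.7,interpolation=cv2.INTER_CUBIC))
# top outer circle
hull=cv2.convexHull(np.argwhere(m>0)[:,::-1].astype(np.int32))[:,0]
P=np.array([onz(C,u,v,100)[:2] for u,v in hull])
(c,rad)=cv2.minEnclosingCircle(P.astype(np.float32)); print('circle',c,rad,'expected',wl((-35,0,100)))
E
```

```text
0 [     0      0    560    420 230880] [279.4872 210.6444]
1 [ 234  101   93   46 2442] [282.8395 122.2248]
4 [ 242  163   76   38 1856] [277.2694 182.4833]
circle (522.4368896484375, -36.38878631591797) 46.26595687866211 expected [521.81   -32.9315 100.    ]
```

View pics/m3.png

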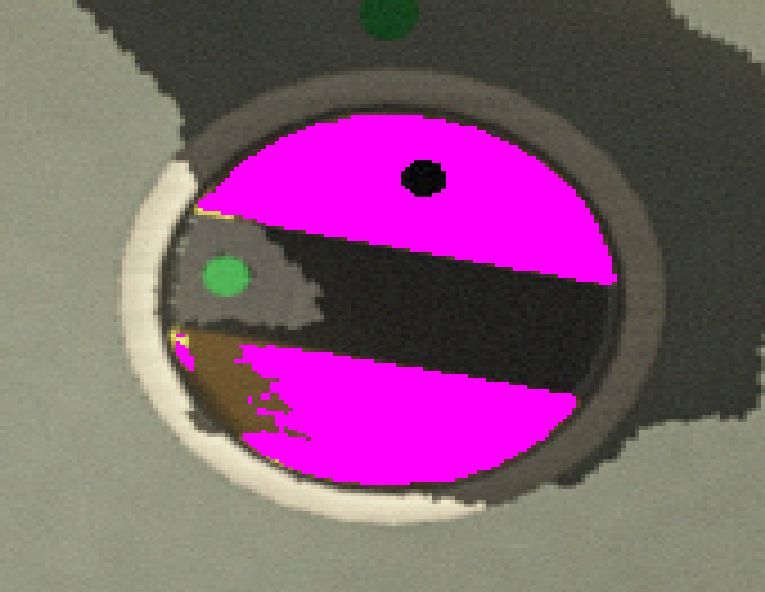

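View pics/m3b.png

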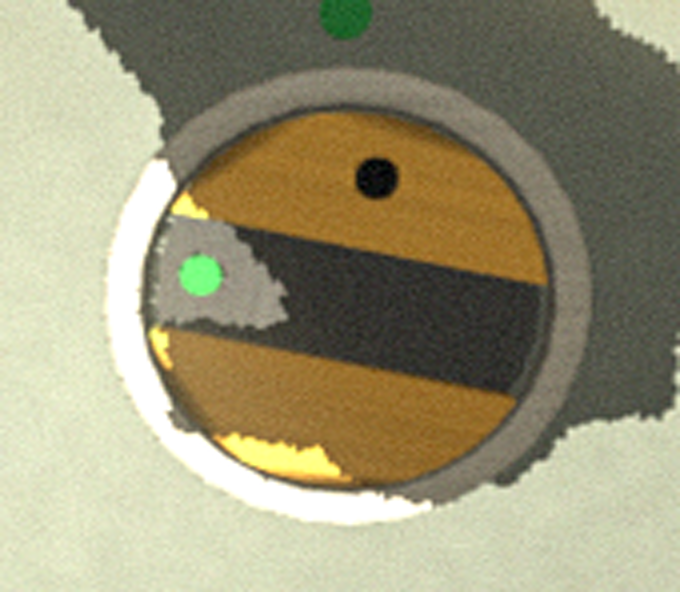

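```bash
python3 - <<'E'
from h import *
np.set_printoptions(precision=4,suppress=True)
d=np.load('w3.npz'); C=(float(d['arr_0']),float(d['arr_1']),float(d['arr_2']),d['arr_3'],d['arr_4'])
z=lambda x,y:onz(C,x/4.5+190,y/3.7+70,100)[:2]
U=[z(262,222),z(612,284)];L=[z(242,345),z(575,395)]
c=np.array([522.4,-36.4])
for A,B in (U,L):
    t=(B-A)/np.linalg.norm(B-A); n=np.array([-t[1],t[0]])
    ang=np.arctan2(t[1],t[0]); print('ang',ang,'cam',((YAW+np.pi/2-ang)+np.pi/2)%np.pi-np.pi/2,'dist',(A-c)@n)
E
```

```text
ang 1.0141889638750896 cam 0.20760736291980697 dist 14.890094872323965
ang 1.039633346958507 cam 0.18216297983638952 dist -14.907428632087347
```

```bash
python3 - <<'E'
from h import *
np.set_printoptions(precision=2,suppress=True)
c0=np.array([522.4,-36.4]); r=down(YAW+np.pi-.195)
grip(44)
move_linear(np.r_[c0,150],r,150); dwell(.1)
F0=np.array(read_force()); print(read_t(),read_ee_pos(),F0,read_gripper_width())
im=get_image('wrist'); cv2.imwrite('pics/w4.png',im[:,:,::-1])
z=130
move_linear(np.r_[c0,z],r,80)
while z>98:
    z-=1.5; move_linear(np.r_[c0,z],r,15); F=np.array(read_force())-F0
    if F[2]>4: break
print(z,read_t(),read_ee_pos(),F,read_ft_torque())
im=get_image('side'); cv2.imwrite('pics/s4.png',im[:,:,::-1])
im=get_image('wrist'); cv2.imwrite('pics/w5.png',im[:,:,::-1])
E
python3 -c "
import cv2,numpy as np
a=cv2.imread('pics/s4.png')[110:260,230:430];b=cv2.imread('pics/w5.png')
cv2.imwrite('pics/c4.png',np.hstack([cv2.resize(a,(400,300)),cv2.resize(b,(400,300))]))"
```

```text
12.0917 [523.47 -36.44 150.91] [-0.26  0.07 -0.16] 43.67585673346682
107.5 16.2917 [522.66 -36.35 108.  ] [-0.72  0.04  5.37] [-0.07  0.35 -0.01]
```

View pics/c4.png

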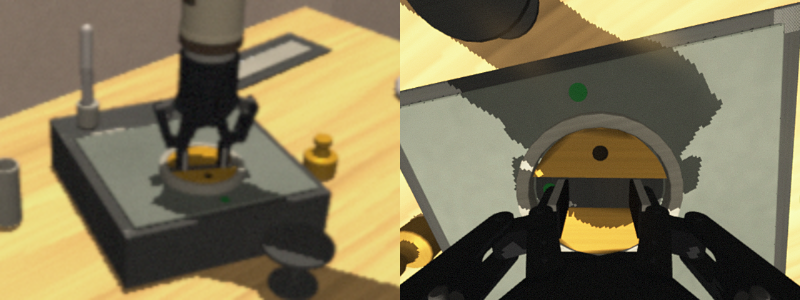

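View pics/w4.png

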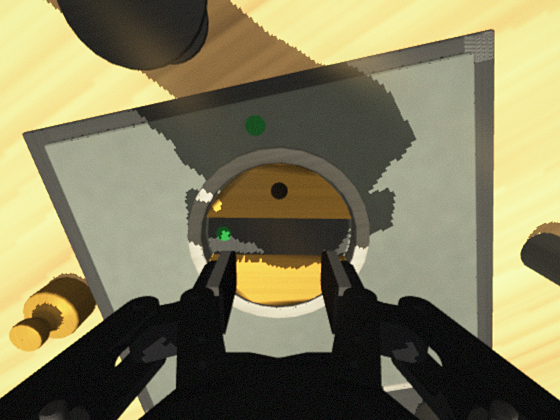

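```bash
python3 - <<'E'
from h import *
np.set_printoptions(precision=2,suppress=True)
p=np.array([522.4,-36.4,110.5])
move_linear(p,down(YAW+np.pi-.195),30)
M0=np.array(read_ft_torque()); print(read_t(),read_force(),M0)
for c in (.35,.5,.7,.9,1.1,1.3,1.45,1.55,1.6,1.65,1.7,1.75):
    move_linear(p,down(YAW+np.pi-c),30); M=np.array(read_ft_torque())-M0
    x=R.from_rotvec(read_tool_rot()).as_matrix()[:,0]; act=(YAW+np.pi-np.arctan2(x[1],x[0])+np.pi)%(2*np.pi)-np.pi
    print(c,round(act,3),round(read_t(),2),read_ee_pos(),read_force(),M)
    if abs(M[2])>1.5 or np.linalg.norm(read_force())>30: break
dwell(.4); print(read_ft_torque())
E
```

```text
16.6417 [-0.3  -0.94 -0.35] [-0.03  0.02 -0.  ]
0.35 0.347 16.95 [522.31 -36.46 110.42] [-0.22  0.3  -0.35] [-0.    0.03 -0.04]
0.5 0.495 17.25 [522.13 -36.44 110.37] [-0.86  0.59 -0.03] [0.13 0.17 0.02]
0.7 0.694 17.6 [522.07 -36.45 110.34] [-1.11  1.14 -0.24] [0.19 0.29 0.06]
0.9 0.894 17.95 [522.07 -36.3  110.34] [-2.36  0.51  0.27] [0.3  0.44 0.05]
1.1 1.094 18.3 [522.2  -36.16 110.39] [-1.68  0.49  0.28] [0.35 0.46 0.03]
1.3 1.294 18.65 [522.39 -36.17 110.44] [-1.5   2.35 -0.49] [0.55 0.42 0.04]
1.45 1.444 18.95 [522.52 -36.2  110.5 ] [-0.91  2.68 -0.54] [0.65 0.37 0.1 ]
1.55 1.544 19.2 [522.54 -36.19 110.53] [-0.39  3.04 -0.56] [0.79 0.21 0.06]
1.6 1.596 19.45 [522.43 -36.24 110.47] [-0.94  3.18  0.65] [0.77 0.21 0.07]
1.65 1.647 19.7 [522.39 -36.32 110.49] [-0.79  3.3   0.26] [0.87 0.2  0.04]
1.7 1.697 19.95 [522.39 -36.34 110.51] [-1.36  4.33 -0.08] [0.93 0.13 0.04]
1.75 1.745 20.2 [522.77 -35.92 110.56] [-0.46  4.97 -1.96] [ 1.13 -0.13  0.91]
[ 1.16 -0.17  1.06]
```

```bash
python3 - <<'E'
from h import *
np.set_printoptions(precision=2,suppress=True)
r=down(YAW+np.pi-1.66)
move_linear([522.4,-36.4,110.5],r,30); print(read_force(),read_ft_torque())
move_linear([522.4,-36.4,125],r,40)
move_linear([522.4,-36.4,280],r,120)
q=wl((20,0,270)); r=down(YAW+np.pi-.8)
move_linear(q,r,120); dwell(.3)
print(read_t(),read_ee_pos(),read_force())
C=cam('wrist'); np.savez('w6.npz',*[np.array(c) for c in C])
for n,f in (('wrist','w6'),('scene','sc6'),('side','s6')): cv2.imwrite(f'pics/{f}.png',get_image(n)[:,:,::-1])
E
```

```text
[ 0.83  1.62 -0.48] [ 0.44 -0.14  0.02]
24.1083 [573.4  -51.67 270.16] [-0.07  0.16  0.1 ]
```

View pics/w6.png

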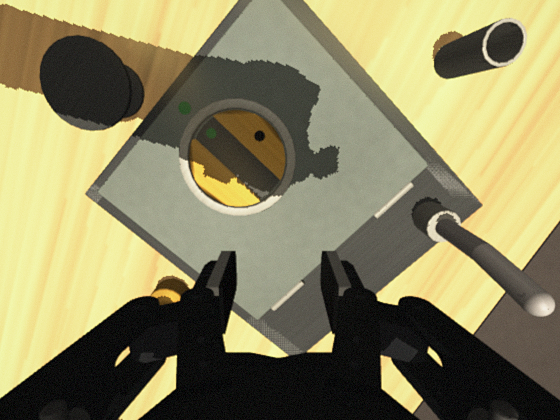

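View pics/sc6.png

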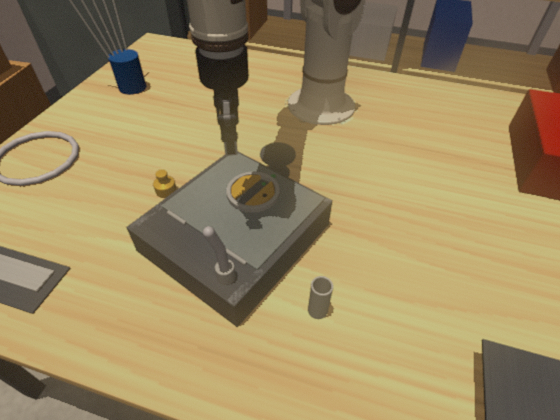

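View pics/s6.png

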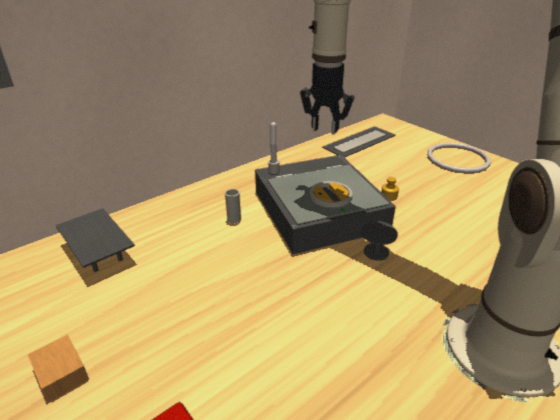

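```bash
python3 - <<'E'
from h import *
a=cv2.imread('pics/side0.png')[200:280,330:430];b=cv2.imread('pics/s6.png')[200:280,330:430]
w=cv2.imread('pics/w6.png')[80:230,160:310]
cv2.imwrite('pics/c6.png',np.hstack([cv2.resize(a,(400,320),interpolation=2),cv2.resize(b,(400,320),interpolation=2)]))
cv2.imwrite('pics/w6z.png',cv2.resize(cv2.convertScaleAbs(w,alpha=1.5),(600,600),interpolation=2))
E
```

```text
(no output)
```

View pics/c6.png

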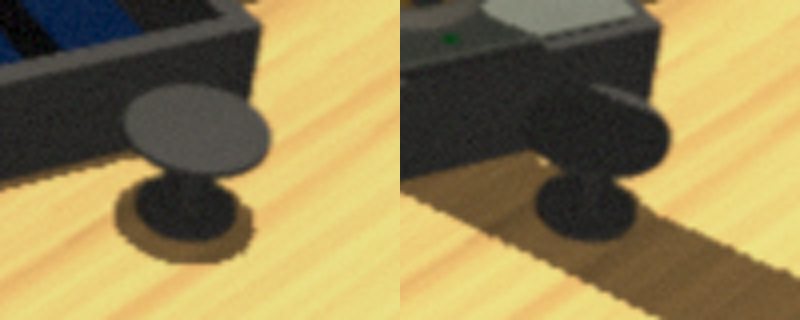

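View pics/w6z.png

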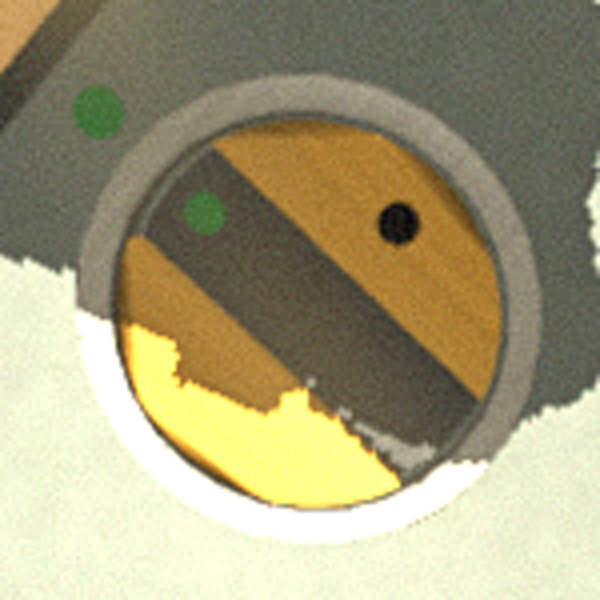

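```bash
python3 - <<'E'
from h import *
d=np.load('w6.npz'); C=(float(d['arr_0']),float(d['arr_1']),float(d['arr_2']),d['arr_3'],d['arr_4'])
z=lambda x,y:onz(C,x/4+160,y/4+80,100)[:2]
for A,B in ((z(215,150),z(478,400)),(z(140,237),z(300,383))):
    t=B-A; print('cam',(YAW+np.pi/2-np.arctan2(t[1],t[0]))%np.pi)
E
```

```text
cam 1.5669725857372008
cam 1.5646930044932947
```

```bash
python3 - <<'E'
from h import *
print(read_t(),read_force()); finish_job()
E
```

```text
24.2583 [ 0.04672154  0.6705038  -0.38366529]
the job is handed in; nothing more can be done
```

The panel is shut and locked, and I handed the job in at about 24 s of the 51 s allowed.

- **Panel:** I pushed it shut with the closed fingertips, following its arc from about 0.49 rad until it met the hard stop with about 25 N on the wrist. The side and scene pictures show it flat.
- **Fastener:** Before turning, I measured it at about 0.195 rad, and the slot measured 29.8 mm wide against 30 mm given. I set both fingertips in the slot with the gripper 44 mm open, so the turn used two fingertips rather than one. I twisted clockwise until the moment rose to about 1 N m at the stop. The wrist picture after lifting clear gives 1.566 rad, against the locked stop at 1.571.
- **Loose pieces:** All three look unmoved and upright in the before and after pictures. This was by eye, not measured. The disc stand looked tilted at first in the last side picture, but a close-up showed only the arm's shadow on it.
- **Hand:** It ended about 150 mm above the panel, with the wrist force near zero (under 1 N).

One oddity was that the wrist force read almost nothing during most of the panel push, below the 2 to 8 N expected, until the stop. Nothing failed or disagreed in the last checks.

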